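# Slide a tube carrier onto the shaker's locating pins

## Task

The tube carrier lies loose on the deck of the bench shaker, just short of the sunken bay. Push the carrier across the deck with your fingers, straightening it as needed, until both its locating holes drop over the two pins and it sits fully down and flat in the bay, then take the fingers away. Only push it: do not pick it up or tip it over, and leave the jar, the beaker and the other rack where they stand.

Things in the scene. Friction and masses are not known exactly. Their poses are not given: they have to be found in the camera images.
- shaker: Bench shaker, a fixed low white box. Origin on the table under the middle of its bay; x from the deck across the bay (away from the robot), y left, z up; sizes in mm in this frame. Grey deck: flat, 60 high, x = -205 to -62, y = -140 to 140. Grey cheeks, level with the deck, flank the bay at |y| = 92 to 140. White end stop beyond the bay, x = 63 to 85, top 72 high.
- bay (a point): Middle of the sunken bay's floor, 50 mm above the shaker's origin, 10 mm below the deck; the bay spans x = -62 to 63, y = -92 to 92 mm. The seated carrier's origin lies here, axes parallel to the shaker's, with about 2 mm of play; the end stop keeps it from being pushed past.
- pin_left (a point): Foot of the left (y = +70 mm, x = 0) of two fixed upright steel pins in the bay, on the bay floor. Each pin is 9.5 mm high (its top 0.5 mm under deck level, so the carrier slides over it), 10 mm in diameter, tapering above 4 mm height to 3 mm at the tip.
- pin_right (a point): Foot of the right pin (y = -70 mm, x = 0), the same.
- carrier: Tube carrier, loose, 0.3 to 0.65 kg: aluminium plate 120 (x) x 170 (y) x 8 mm, red tube block fixed on it. Origin: middle of the plate's underside; axes as the shaker's when seated. Starts flat on the deck, 85 to 110 mm short of its seat in x, up to 30 mm off sideways, turned up to 0.22 rad. Stays level while pushed over deck and pins; drops 10 mm when lined up within 4 mm and off the deck.
- block (a point): Middle of the top of the carrier's red tube block (60 x 104 mm, x and y), 40 mm above the plate's underside, at x = -25 mm of the carrier, so 5 mm in from the plate's near edge. Clear tube caps stand a little higher.
- hole_left (a point): Centre, at the underside, of the left locating hole (13 mm diameter, through) in the carrier's plate, at x = 0, y = +70 mm of the carrier; it belongs over pin_left.
- hole_right (a point): The right locating hole, at x = 0, y = -70 mm of the carrier; it belongs over pin_right.
- reagent: White round jar, 72 mm in diameter, 150 mm high, standing beside the shaker on its left; origin at the middle of its underside. Bystander.
- beaker: Glass beaker, 68 mm in diameter, 85 mm high, on the left of the deck, nearer the robot than the jar; origin at the middle of its underside. Bystander.
- tube_rack: Red tube rack, 60 x 170 x 28 mm, lying on the table on the right of the shaker; origin at the middle of its underside. Bystander.
Things that resemble listed ones, but are neither listed nor needed, are in the scene too. Several things have the shape of the carrier; the one meant has the colours described above.

How it is judged:
By the outcome, as a careful person would: the job done as asked, in the order asked, and still so for the second after the job is handed in, with the robot touching nothing.
It also fails if it takes over 72 s, if anything falls off the work surface, if the arm or the gripper's body presses on something with over 40 N, if the wrist force passes 120 N, or if a joint passes its speed limit or range.

## Robot

A 6-joint arm with a two-finger parallel gripper is mounted at the origin on the work surface. World frame = base frame: x ahead of the robot, y to its left, z up, the work surface at z = 0. Lengths are in m, angles in rad, forces in N, time in s.
With the tool pointing down it reaches from about 0.2 to 0.875 m from the base axis. Payload 3.4 kg.
Tool frame: the origin (TCP) lies between the finger pads; the fingertips stand 25 mm ahead of it and the grasp point (between the pads) lies 6 mm ahead of it (r.nose_length is the z of the fingertips in the tool frame, in m); z points along the fingers, y is the line along which they close (so a half turn about z gives the same grasp; the last joint's range is limited). The gripper opens to 94 mm and grips with 3 to 60 N. Pads are 16 mm wide; open, the fingers measure 119 mm over their backs; the gripper's body (75 mm by 177 mm) begins 78 mm behind the grasp point.
Start: joints at [-1.422, 0.276, 1.505, -0, 1.361, -0.121], TCP at [0.153, -0.554, 0.201] pointing down, gripper open.
Joint ranges: [-2.89, 2.89], [-0.75, 2.08], [0.22, 2.7], [-1.18, 4.32], [0.11, 2.71], [-2.7, 2.7]. Speed limits (rad/s): [2.57, 2.57, 3.14, 3.14, 3.14, 3.14].

## Interface

Orientations are given as a unit quaternion [w, x, y, z].
In Python, from plant import r, gripper_to, inverse_kinematics, vision, models, telemetry gives the robot as it stands. Calls block until the motion is done:
- r.move_to(position, orientation): joint-space move of the TCP to a pose.
- r.move_l(position, rot=None, vel=0.15, guard=None): straight line of the TCP; rot=None keeps the orientation; vel is the mean speed in m/s. With guard (N) it stops when the force on the tool has changed by that much, and returns True; else False.
- r.movej(angles): joint-space move.
- gripper_to(opening, f_grip=None): finger opening in m; f_grip is the grip in N (None keeps the last); returns when the fingers have stopped.
- r.hold(seconds).
- inverse_kinematics(position, orientation): joint angles nearest the present ones, or None.
- vision.snapshot(name): name is "side" or "top"; returns the picture (400x640x3 uint8, red, green, blue); there is no depth.
- vision.get_calibration(name): a dict with "fx", "fy", "cx", "cy" (pixels), "D" ([k1, k2, p1, p2, k3] as OpenCV has them; the pictures are not rectified), "position" and "orientation" of the camera in the world. Camera axes: x right, y down, z forward; pixel columns grow to the right and rows downward; lengths in m; the calibration is good to about 2 mm. A picture is of the moment at which its call begins. get_calibration takes no time and is no camera call.
A pose or a line that the arm cannot do raises r.PlanningError and nothing moves.
- r.sign_off(): hands the job in; it is judged then, once.
Trained networks look in the newest picture that a camera, given by its name, has taken for a name from the list of things; names that differ only in an ending like _2 or _b are one class to them, and where a whole thing is asked for, a point or a joint stands for the part that bears it (a point fixed in the world has none). Each returns a list of dicts, best first, with "score" (0 to 1); they miss things now and then, are a little off and sometimes report something else, mostly with a low value. They report only what shows in the picture. A call takes as long as a camera call. They do not tell look-alikes from the thing itself.
- models.boxes_of(thing, camera): "at" ([x, y, z] in m, in world coordinates, good to about 4 mm: the middle of the surface that is visible of it).
- models.regions_of(thing, camera): "pixels" (400x640 bool, what is visible of it).
- models.mark_of(thing, camera): "at" ([x, y, z] in m, in world coordinates, good to about 4 mm: a listed point, or the origin of a listed thing).
Readings, each from a call of its own:
- telemetry.current_t(): time.
- telemetry.current_joints(): joint angles.
- telemetry.current_dq(): joint speeds.
- telemetry.current_joint_efforts(): joint torques, N m.
- telemetry.current_ee_pos(): TCP position.
- telemetry.current_tool_rot(): TCP orientation.
- telemetry.current_wrist_force(): force on the tool from outside, world axes, zero at the start.
- telemetry.current_torque(): the same for the moment, N m.
- telemetry.current_opening(): finger opening in m.
- telemetry.current_finger_force(): force on a finger pad.
Only numpy, scipy, OpenCV 4.12 (cv2) and the standard library are available. Lean on these libraries where they do the work, as an engineer would, in place of code of your own. Each camera call takes 0.05 s, during which the arm holds its last target. There are 200 camera calls.

## Working session

There is one attempt and no reset: what is moved stays moved. The work goes in short steps, each a Python script; the robot and the scene stay as the last script left them, time stands still between calls to the robot, and variables do not carry over. Pictures are saved under pics/ and viewed, at most 10 in all, crops included, and the job is handed in when it is done.

```bash
ls; mkdir -p pics; python3 - <<'E'
from plant import r, vision, models, telemetry
import cv2, numpy as np
for c in ["top","side"]:
    im=vision.snapshot(c); cv2.imwrite(f"pics/{c}0.png",im[:,:,::-1])
    k=vision.get_calibration(c); print(c,k["position"],k["orientation"],k["fx"])
    for t in ["bay","pin_left","pin_right","block","hole_left","hole_right","carrier","shaker","beaker","reagent"]:
        print(t,[(np.round(d["at"],3).tolist(),round(d["score"],2)) for d in models.mark_of(t,c)])
print(telemetry.current_t())
E
```

```text
pics
top [0.42456638 0.04085487 1.20260878] [ 0.03669286 -0.70252968  0.70915617 -0.04693834] 428.6830088978282
bay [([0.612, 0.04, 0.05], 0.95)]
pin_left [([0.607, 0.109, 0.052], 0.82), ([0.634, -0.029, 0.054], 0.65)]
pin_right [([0.631, -0.03, 0.05], 0.57)]
block [([0.507, -0.01, 0.1], 0.97), ([0.352, -0.259, 0.044], 0.71)]
hole_left [([0.511, 0.061, 0.06], 0.95), ([0.312, -0.33, 0.004], 0.73), ([0.86, -0.29, -0.001], 0.68)]
hole_right [([0.552, -0.072, 0.06], 0.94), ([0.339, -0.192, -0.002], 0.81), ([0.751, -0.201, 0.001], 0.78)]
carrier [([0.323, -0.259, 0.001], 0.95), ([0.808, -0.243, 0.003], 0.9), ([0.533, -0.006, 0.064], 0.76)]
shaker [([0.616, 0.042, 0.0], 0.97)]
beaker [([0.401, 0.249, -0.001], 0.66)]
reagent [([0.564, 0.31, 0.002], 0.76)]
side [0.085577   0.64960418 1.05596724] [ 0.11165152 -0.28779254  0.89718215 -0.31586957] 496.32032793115735
bay [([0.614, 0.04, 0.048], 0.88)]
pin_left [([0.605, 0.108, 0.047], 0.77)]
pin_right [([0.627, -0.031, 0.051], 0.64)]
block [([0.508, -0.009, 0.101], 0.76), ([0.822, -0.228, 0.043], 0.69), ([0.348, -0.261, 0.037], 0.68)]
hole_left [([0.312, -0.33, 0.004], 0.97), ([0.508, 0.063, 0.062], 0.95), ([0.858, -0.289, -0.0], 0.8)]
hole_right [([0.341, -0.186, 0.0], 0.89), ([0.751, -0.195, -0.0], 0.65), ([0.549, -0.078, 0.06], 0.57)]
carrier [([0.328, -0.254, 0.006], 0.67), ([0.533, -0.005, 0.062], 0.62), ([0.807, -0.244, 0.004], 0.56)]
shaker [([0.616, 0.042, 0.001], 0.82)]
beaker [([0.405, 0.251, -0.001], 0.62)]
reagent [([0.566, 0.308, -0.001], 0.8)]
1.1
```

View pics/top0.png

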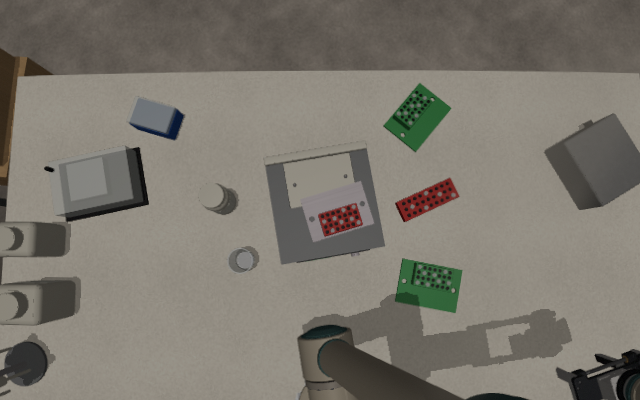

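View pics/side0.png

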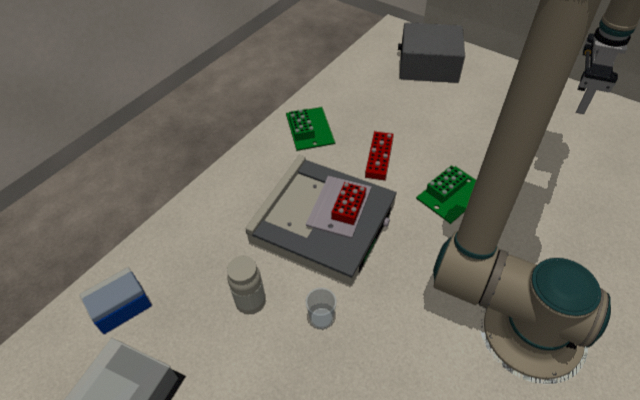

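The top view shows the carrier (holes near px (312,219) and (362,204)) short of the bay, with pins near (295,185) and (346,176). The look-alikes are green. Both cameras agree: the carrier is about 93 mm short, 30 mm to the right and turned +0.11 rad. I'll average a few readings, then push sideways with two fingers.

```bash
cat > h.py <<'E'
from plant import r, gripper_to, inverse_kinematics, vision, models, telemetry
import cv2, numpy as np, json
from scipy.spatial.transform import Rotation as R
def pose(pts):  # least-squares planar pose from [(local xy, world xy)]
    a=np.array([p[0] for p in pts]); b=np.array([p[1] for p in pts])
    A=a-a.mean(0); B=b-b.mean(0)
    th=np.arctan2((A[:,0]*B[:,1]-A[:,1]*B[:,0]).sum(),(A*B).sum())
    return np.r_[b.mean(0)-rot2(th)@a.mean(0),th]
def rot2(t): return np.array([[np.cos(t),-np.sin(t)],[np.sin(t),np.cos(t)]])
SH={"bay":(0,0),"pin_left":(0,.07),"pin_right":(0,-.07),"shaker":(0,0)}
CA={"hole_left":(0,.07),"hole_right":(0,-.07),"block":(-.025,0),"carrier":(0,0)}
def measure(tab,guess,n=3,cams=("top","side"),tol=.025):
    pts=[]; out={}
    for c in cams:
        cp=[]
        for _ in range(n):
            vision.snapshot(c)
            for t,l in tab.items():
                e=np.array(guess[:2])+rot2(guess[2])@l
                for d in models.mark_of(t,c):
                    p=np.array(d["at"])
                    if np.hypot(*(p[:2]-e))<tol and p[2]>.03-.04*(t=="shaker"): cp.append((l,p[:2])); break
        print(c,len(cp),np.round(pose(cp),4)); pts+=cp
    return pose(pts)
def rel(ca,sh): return np.r_[rot2(-sh[2])@(ca[:2]-sh[:2]),ca[2]-sh[2]]
def sh(): return np.array(json.load(open("sh.json")))
def tgt(x,y,tipz,yaw):
    """tool pose: shaker-frame xy of TCP, fingertip height; tool y axis along shaker direction yaw from shaker y"""
    s=sh(); p=s[:2]+rot2(s[2])@np.array([x,y])
    best=None
    for k in (0,np.pi):
        q=(R.from_euler('z',s[2]+yaw+k)*R.from_euler('x',np.pi)).as_quat(scalar_first=True)
        P=[*p,tipz+r.nose_length]; j=inverse_kinematics(P,q)
        if j is not None:
            d=np.abs(np.array(j)-telemetry.current_joints()).max()
            if best is None or d<best[0]: best=(d,P,q)
    return best[1],best[2]
E
python3 - <<'E'
from h import *
s=measure(SH,[.616,.04,.178]); json.dump(s.tolist(),open("sh.json","w"))
c=measure(CA,[.53,-.0065,.287]); print(s,c,"rel",rel(c,s))
# lateral push approach: fingers spread along shaker x, right of the plate
gripper_to(.09)
v=rel(c,s); x0=v[0]
for z in (.17,.0635):
    P,q=tgt(x0,v[1]-.085-.008-.02,z,np.pi/2)
    print(P,q, inverse_kinematics(P,q))
    r.move_to(P,q) if z>.1 else r.move_l(P,vel=.1,guard=8)
print(telemetry.current_ee_pos(),telemetry.current_t(),r.nose_length,telemetry.current_wrist_force())
im=vision.snapshot("side"); cv2.imwrite("pics/s1.png",cv2.resize(im[130:300,220:460,::-1],None,fx=3,fy=3))
E
```

```text
top 11 [0.6162 0.0399 0.1696]
side 12 [0.6151 0.0381 0.1385]
top 12 [ 0.5316 -0.0052  0.3042]
side 12 [ 0.5299 -0.005   0.2796]
[0.61564348 0.03898696 0.15451364] [ 0.53076513 -0.00509008  0.29170718] rel [-0.09065058 -0.03048918  0.13719354]
[np.float64(0.5481557804152944), np.float64(-0.11674385119273256), 0.195] [3.98269291e-17 6.50423112e-01 7.59572100e-01 4.65103771e-17] [-0.33398827  0.2576783   1.5468159   0.          1.33709845 -0.48850191]
[np.float64(0.5481557804152944), np.float64(-0.11674385119273256), 0.0885] [3.98269291e-17 6.50423112e-01 7.59572100e-01 4.65103771e-17] [-0.33398827  0.34020219  1.70899052  0.          1.09239994 -0.48850191]
[ 0.54870608 -0.11693714  0.08910687] 7.7417 0.025 [ 0.39243062 -0.0803943  -0.64102009]
```

View pics/s1.png

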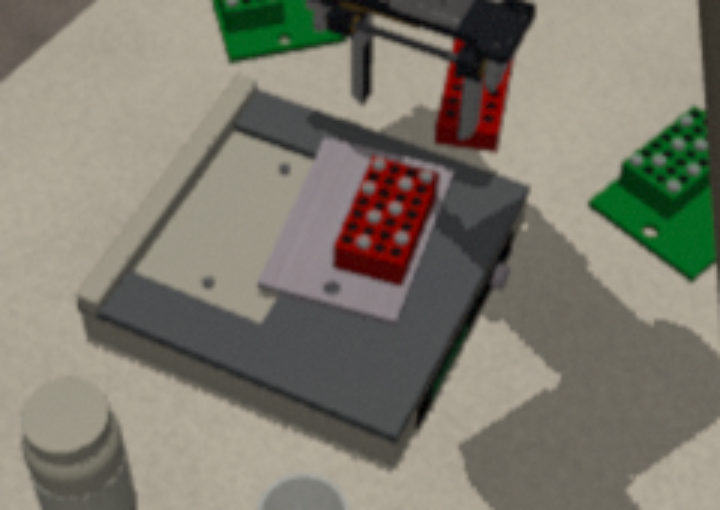

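The fingers are down right of the plate (crop px (362,102) and (468,138)), with the plate's right edge about 25 mm away. The two cameras disagree on the shaker's yaw, so I'll refine it from the pin pixels and then push.

```bash
cat >> h.py <<'E'
def cam(c):
    k=vision.get_calibration(c); K=np.array([[k["fx"],0,k["cx"]],[0,k["fy"],k["cy"]],[0,0,1.]])
    return K,np.array(k["D"]),np.array(k["position"]),R.from_quat(k["orientation"],scalar_first=True).as_matrix()
def proj(c,P):
    K,D,t,M=cam(c); return cv2.projectPoints(((np.array(P)-t)@M)[None],np.zeros(3),np.zeros(3),K,D)[0].ravel()
def unproj(c,uv,z):
    K,D,t,M=cam(c); d=M@np.r_[cv2.undistortPoints(np.array([[uv]],float),K,D).ravel(),1]
    return (t+d*(z-t[2])/d[2])[:2]
def dark(im,c,P,rad=7):
    """sub-pixel centroid of the dark spot near the projection of P, back on its plane"""
    u,v=np.round(proj(c,P)).astype(int); w=im[v-rad:v+rad+1,u-rad:u+rad+1].astype(float).sum(2)
    w=np.clip(np.median(w)-w-.3*(np.median(w)-w.min()),0,None)
    n,lab=cv2.connectedComponents((w>0).astype(np.uint8)); w*=(lab==lab[np.unravel_index(w.argmax(),w.shape)])
    yy,xx=np.mgrid[-rad:rad+1,-rad:rad+1]
    return unproj(c,[u+(xx*w).sum()/w.sum(),v+(yy*w).sum()/w.sum()],P[2]),int((w>0).sum())
E
python3 - <<'E'
from h import *
s=sh(); c=np.array([.5308,-.0051,.2917])
for cm in ("top","side"):
    im=vision.snapshot(cm)
    for nm,p,z in (("sh",s,.055),("ca",c,.066)):
        L,R_=[dark(im,cm,[*(p[:2]+rot2(p[2])@[0,y]),z]) for y in (.07,-.07)]
        d=L[0]-R_[0]; print(cm,nm,L,R_,"len",np.hypot(*d),"yaw",np.arctan2(-d[0],d[1]),"mid",(L[0]+R_[0])/2)
    m=models.regions_of("shaker",cm); print(len(m))
    cs,_=cv2.findContours(m[0]["pixels"].astype(np.uint8),0,2); big=max(cs,key=cv2.contourArea)
    print(cv2.approxPolyDP(big,6,True).reshape(-1,2).tolist(),[np.round(proj(cm,[*(s[:2]+rot2(s[2])@[x,y]),z])).tolist() for x,y,z in ((-.205,.14,.06),(-.205,-.14,.06),(.085,-.14,.072),(.085,.14,.072))])
E
```

```text
top sh (array([0.60285446, 0.10784932]), 13) (array([ 0.62579968, -0.03006133]), 13) len 0.13980640543155337 yaw 0.1648672349540077 mid [0.61432707 0.038894  ]
top ca (array([0.51707846, 0.04442746]), 4) (array([ 0.53491728, -0.05663373]), 13) len 0.10262351815883203 yaw 0.17471530528011117 mid [ 0.52599787 -0.00610314]
1
[[365, 141], [264, 159], [281, 262], [354, 254], [361, 228], [314, 242], [299, 199], [359, 180], [369, 201]] [[280.0, 264.0], [384.0, 246.0], [366.0, 140.0], [263.0, 156.0]]
side sh (array([0.60369619, 0.10904044]), 18) (array([ 0.62887737, -0.05397709]), 23) len 0.1649509302887476 yaw 0.15325780911161294 mid [0.61628678 0.02753168]
side ca (array([0.51234753, 0.0369642 ]), 10) (array([ 0.54240297, -0.06594905]), 62) len 0.10721225047925871 yaw 0.2841439628080498 mid [ 0.52737525 -0.01449243]
1
[[299, 155], [248, 224], [249, 240], [350, 283], [389, 222], [395, 192]] [[351.0, 276.0], [396.0, 192.0], [299.0, 154.0], [244.0, 228.0]]
```

```bash
python3 - <<'E'
from h import *
s=np.array([.615,.039,.165]); json.dump(s.tolist(),open("sh.json","w"))
P,q=tgt(-.088,-.142,.0635,np.pi/2); r.move_l(P,q,vel=.1)
P,q=tgt(-.088,-.093,.0635,np.pi/2); print(r.move_l(P,q,vel=.04,guard=25),telemetry.current_wrist_force())
P,q=tgt(-.088,-.125,.0635,np.pi/2); r.move_l(P,q,vel=.15)
P,q=tgt(-.088,-.125,.16,np.pi/2); r.move_l(P,q,vel=.2)
c0=s[:2]+rot2(s[2])@[-.088,0]
c=measure(CA,[*c0,s[2]]); print("rel",rel(c,s),telemetry.current_t())
im=vision.snapshot("top"); cv2.imwrite("pics/t2.png",cv2.resize(im[130:280,250:400,::-1],None,fx=4,fy=4))
E
```

```text
False [-0.46585214 -1.01844336  0.19339025]
top 1 [ 0.5134 -0.0008  0.    ]
side 1 [ 0.5316 -0.0042  0.    ]
rel [-0.08919349 -0.02296769  0.08564458] 12.1167
```

View pics/t2.png

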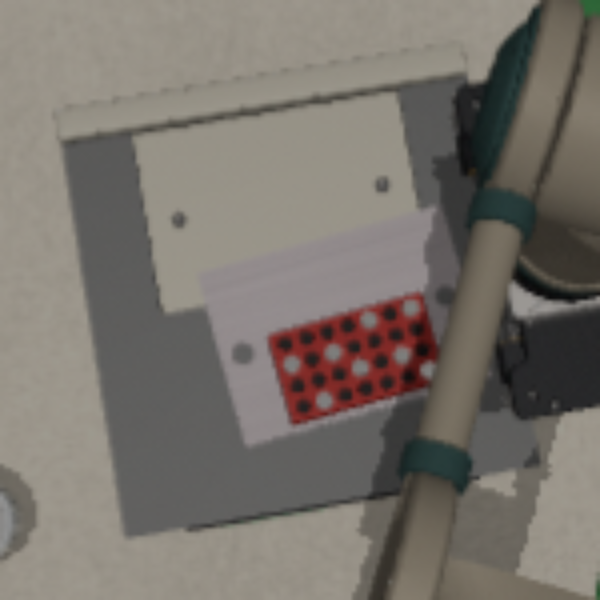

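The arm hides the right side of the plate, but the left hole at crop px (242,352) shows the carrier barely moved or turned. I'll repeat the push and look while in contact.

```bash
python3 - <<'E'
from h import *
def rp():
    s=sh(); p=telemetry.current_ee_pos(); return np.round(np.r_[rot2(-s[2])@(p[:2]-s[:2]),p[2]-r.nose_length],4).tolist()
print(rp())
P,q=tgt(-.088,-.142,.16,np.pi/2); r.move_l(P,q,vel=.2)
P,q=tgt(-.088,-.142,.0635,np.pi/2); r.move_l(P,q,vel=.15); print(rp(),telemetry.current_wrist_force())
for y in (-.12,-.105,-.093):
    P,q=tgt(-.088,y,.0635,np.pi/2); print(r.move_l(P,q,vel=.04,guard=25),rp(),telemetry.current_wrist_force())
im=vision.snapshot("side"); cv2.imwrite("pics/s3.png",cv2.resize(im[130:300,220:460,::-1],None,fx=3,fy=3)); print(telemetry.current_t(),telemetry.current_opening())
E
```

```text
[-0.088, -0.125, 0.16]
[-0.0874, -0.1421, 0.0642] [0.13278315 0.09766281 0.01887229]
False [-0.0879, -0.1199, 0.0636] [-0.17533759 -1.1219843   0.35471531]
False [-0.088, -0.1048, 0.0635] [-0.40428635 -0.49825289  0.29741241]
False [-0.088, -0.0927, 0.0635] [-0.1853102   0.39268625  0.90334709]
14.9333 0.08995016227711797
```

View pics/s3.png

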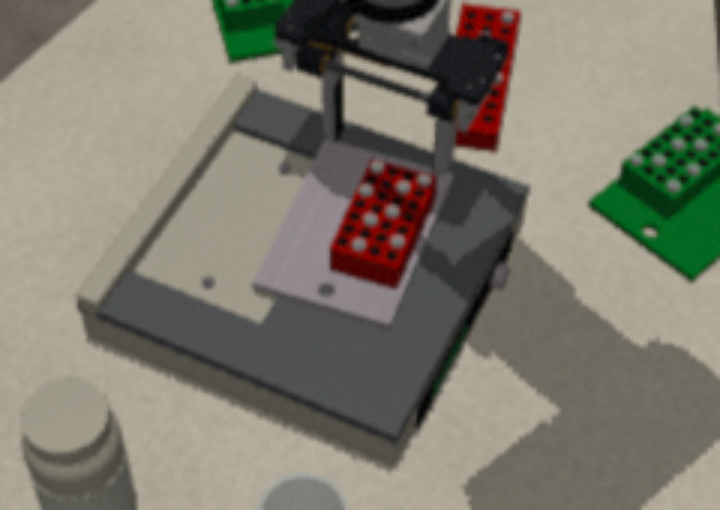

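```bash
python3 - <<'E'
from h import *
s=sh(); p=telemetry.current_ee_pos(); M=R.from_quat(telemetry.current_tool_rot(),scalar_first=True).as_matrix()
crop=lambda P:np.round((proj("side",P)-[220,130])*3)
print(p,np.round(M,3).tolist())
for y in (-.0575,-.045,.045,.0575): print(y,crop(p+M@[0,y,.025]))
f=lambda x,y,z:[*(s[:2]+rot2(s[2])@[x,y]),z]
print("pins",crop(f(0,.07,.055)),crop(f(0,-.07,.055)),"deck corners",crop(f(-.205,.14,.06)),crop(f(-.205,-.14,.06)))
print("seen hole L",unproj("side",[220+327/3,130+290/3],.068), "corners", [np.round(rel(np.r_[unproj("side",[220+u/3,130+v/3],.068),0],s)[:2]*1000,1) for u,v in ((255,287),(392,323),(325,145),(327,290))])
vision.snapshot("side")
for t in CA: print(t,[(np.round(rel(np.r_[d["at"][:2],0],s)[:2],3).tolist(),d["at"][2].round(3)) for d in models.mark_of(t,"side")][:3])
E
```

```text
[ 0.5434845  -0.06701849  0.08852929] [[-0.164, 0.986, 0.0], [0.986, 0.164, 0.0], [0.0, 0.0, -1.0]]
-0.0575 [445. 197.]
-0.045 [432. 193.]
0.045 [338. 159.]
0.0575 [326. 154.]
pins [208. 281.] [284. 167.] deck corners [397. 436.] [529. 185.]
seen hole L [0.51089026 0.06586733] corners [array([-43.6,  66.6]), array([-159.9,   50.4]), array([-26.8, -98.8]), array([-98.3,  43.6])]Traceback (most recent call last):
  File "<stdin>", line 10, in <module>
AttributeError: 'float' object has no attribute 'round'
```

```bash
python3 - <<'E'
from h import *
im=vision.snapshot("side"); cv2.imwrite("pics/s4.png",cv2.resize(im[140:230,310:400,::-1],None,fx=6,fy=6,interpolation=cv2.INTER_CUBIC))
E
```

```text
(no output)
```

View pics/s4.png

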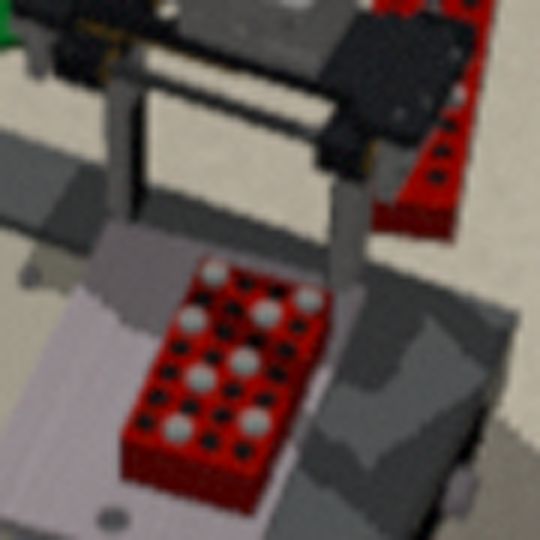

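Both fingertips end along the plate's right edge, crop px (125,220) and (345,285). Computed tips would appear about 25 mm lower in the image, so the offset is either in height or sideways. I'll probe a free patch of deck to settle it.

```bash
python3 - <<'E'
from h import *
P,q=tgt(-.088,-.0927,.14,np.pi/2); r.move_l(P,q,vel=.2)
P,q=tgt(-.135,.105,.14,np.pi/2); r.move_l(P,q,vel=.25)
P,q=tgt(-.135,.105,.075,np.pi/2); print(r.move_l(P,q,vel=.15,guard=8))
P,q=tgt(-.135,.105,.03,np.pi/2); print(r.move_l(P,q,vel=.02,guard=4))
p=telemetry.current_ee_pos(); print(p,p[2]-r.nose_length,telemetry.current_wrist_force(),telemetry.current_t())
M=R.from_quat(telemetry.current_tool_rot(),scalar_first=True).as_matrix()
for c,o in (("top",(250,130)),("side",(260,180))):
    im=vision.snapshot(c)[:,:,::-1].copy()
    cr=cv2.resize(im[o[1]:o[1]+130,o[0]:o[0]+130],None,fx=4,fy=4)
    for y in (-.051,.051):
        u=(proj(c,p+M@[0,y,.025])-o)*4; cv2.drawMarker(cr,tuple(int(a) for a in u),(0,255,0),0,12)
    cv2.imwrite(f"pics/{c}5.png",cr)
cv2.imwrite("pics/m5.png",np.hstack([cv2.resize(cv2.imread(f"pics/{c}5.png"),(400,400)) for c in("top","side")]))
E
```

```text
False
True
[0.46459276 0.12039912 0.05615683] 0.031156832060916892 [0.12715648 0.0972849  4.88248554] 19.1833
```

View pics/m5.png

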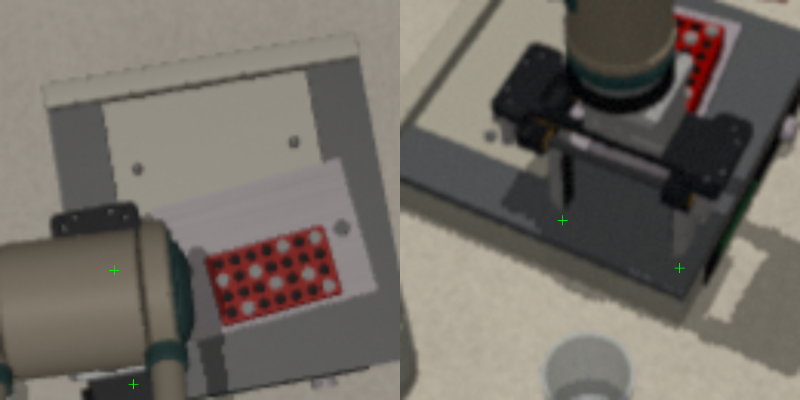

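The deck contact came at TCP z = 0.056, so the real tips sit about 4 mm behind the TCP rather than 25 mm ahead. The earlier passes went over the plate and only grazed the block. I'll use the measured tip height and push again.

```bash
sed -i 's/tipz+r.nose_length/tipz-.004/' h.py; python3 - <<'E'
from h import *
s=sh()
def rp():
    p=telemetry.current_ee_pos(); return np.round(np.r_[rot2(-s[2])@(p[:2]-s[:2]),p[2]+.004],4).tolist()
def go(x,y,z,yaw=np.pi/2,v=.2,g=None):
    P,q=tgt(x,y,z,yaw); return r.move_l(P,q,vel=v,guard=g)
go(-.135,.105,.14); go(-.088,-.142,.14,v=.25); go(-.088,-.142,.075,v=.2); print(go(-.088,-.142,.0635,v=.05,g=8),rp())
for y in (-.115,-.104,-.093): print(go(-.088,y,.0635,v=.05,g=25),rp(),np.round(telemetry.current_wrist_force(),2))
go(-.088,-.12,.0635); go(-.088,-.14,.14)
P,q=tgt(-.215,-.1,.17,0); r.move_to(P,q)
c=measure(CA,[*(s[:2]+rot2(s[2])@[-.088,0]),s[2]],n=3); print("rel",rel(c,s),telemetry.current_t())
im=vision.snapshot("top"); cv2.imwrite("pics/t6.png",cv2.resize(im[130:280,250:400,::-1],None,fx=4,fy=4))
E
```

```text
False [-0.088, -0.142, 0.0637]
False [-0.0878, -0.1146, 0.0635] [-0.06  0.12  0.82]
False [-0.088, -0.1034, 0.0635] [-0.33  0.42  0.81]
False [-0.0881, -0.0924, 0.0635] [ 0.26 -1.04 -0.08]
top 12 [0.5352 0.0272 0.1569]
side 12 [0.5335 0.028  0.1568]
rel [-0.08147175  0.00197264 -0.00812956] 26.95
```

View pics/t6.png

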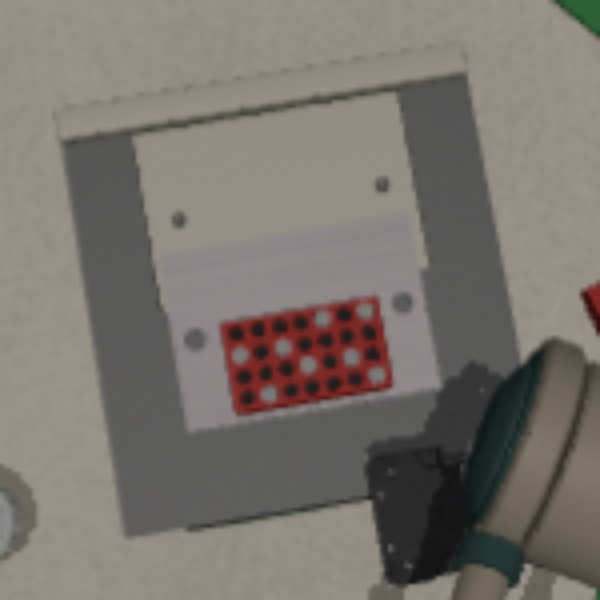

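The carrier is now square to the shaker, centred within about 2 mm sideways and 81 mm short: holes at crop px (195,339) and (402,302), pins at (179,219) and (382,184). Next is the forward push.

```bash
python3 - <<'E'
from h import *
s=sh()
def rp():
    p=telemetry.current_ee_pos(); return np.round(np.r_[rot2(-s[2])@(p[:2]-s[:2]),p[2]+.004],4).tolist()
def go(x,y,z,v=.2,g=None):
    P,q=tgt(x,y,z,0); return r.move_l(P,q,vel=v,guard=g)
go(-.175,0,.14); go(-.175,0,.075); go(-.175,0,.0635,v=.05,g=8)
for x,v in ((-.085,.06),(-.075,.03),(-.071,.02),(-.069,.02),(-.067,.02)):
    print(go(x,0,.0635,v,20),rp(),np.round(telemetry.current_wrist_force(),2))
go(-.09,0,.0635); go(-.11,0,.16)
P,q=tgt(-.22,-.12,.17,0); r.move_to(P,q)
c=measure(CA,s,n=3); print("rel",rel(c,s))
for t in CA:
  for cm in("top","side"): print(t,[np.round(d["at"],4).tolist() for d in models.mark_of(t,cm) if np.hypot(*(np.array(d["at"])[:2]-s[:2]))<.1])
print(telemetry.current_t())
a=cv2.resize(vision.snapshot("top")[130:270,250:390,::-1],(400,400)); b=cv2.resize(vision.snapshot("side")[140:290,240:390,::-1],(400,400))
cv2.imwrite("pics/m7.png",np.hstack([a,b]))
E
```

```text
False [-0.0848, -0.0, 0.0637] [-0.57 -0.53  0.08]
False [-0.074, -0.0001, 0.0636] [ 0.62  0.02 -0.2 ]
False [-0.0706, -0.0, 0.0635] [0.4  0.08 0.39]
False [-0.0689, -0.0, 0.0635] [ 0.43 -0.36 -0.59]
False [-0.0668, -0.0, 0.0635] [ 0.75 -0.66  0.81]
top 11 [0.6188 0.0398 0.1798]
side 11 [0.6169 0.0391 0.1597]
rel [ 2.89897239e-03 -1.39917785e-05  4.29177209e-03]
hole_left [[0.6083, 0.1098, 0.0504]]
hole_left [[0.6075, 0.1104, 0.0474], [0.6281, -0.0345, 0.05]]
hole_right [[0.6312, -0.0302, 0.0503]]
hole_right [[0.6281, -0.0322, 0.0504]]
block [[0.5925, 0.0343, 0.0886]]
block [[0.6047, 0.1074, 0.0471], [0.5932, 0.0364, 0.0928], [0.6304, -0.0316, 0.0518]]
carrier [[0.6168, 0.0385, 0.0516]]
carrier [[0.6171, 0.0385, 0.053]]
35.05
```

View pics/m7.png

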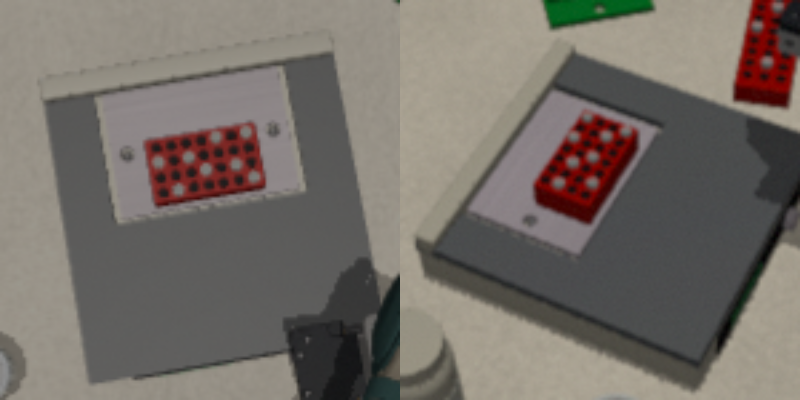

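The carrier sits inside the bay with the pins showing in both holes, top px (127,153) and (273,129). The holes read z ≈ 0.050 and the block top ≈ 0.090, so it is fully down and flat, and the fingers are clear.

```bash
python3 -c "
from plant import r
print(r.sign_off())"
```

```text
the job is handed in; nothing more can be done
None
```

The carrier is seated flat in the bay with both holes over the pins, moved only by pushing; the fingers are clear, I saw no contact with the jar, beaker or other rack, and the job was handed in at about 35 s of the 72 s allowed.

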